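# Open the combination lock box

### The arm

A 6-joint arm with a two-finger parallel gripper is mounted at the origin on a cart in front of the work surface, level with it; the furniture and walls round the work are solid. World frame = base frame: x ahead of the robot, y to its left, z up, the work surface at z = 0. Lengths are in mm, angles in rad, forces in N, time in s.
With the tool pointing down it reaches from about 400 to 825 mm from the base axis. Payload 7 kg.
Tool frame: the origin (TCP) lies at the very end of the fingers, on their centre line; the grasp point (between the pads) lies 19 mm behind it; z points along the fingers, y is the line along which they close (so a half turn about z gives the same grasp; the last joint's range is limited). The gripper opens to 88 mm and grips with 3 to 60 N. Pads are 19 mm wide; open, the fingers measure 130 mm over their backs; the gripper's body (78 mm by 193 mm) begins 47 mm behind the grasp point.
Start: joints at [1.572, 0.359, 0.012, 0, -1.224, -0.288], TCP at [190.956, 647.403, 226.561] pointing down, gripper open.
Joint ranges: [-3.07, 3.07], [-1.43, 2.12], [-1.02, 1.25], [-3.03, 1.67], [-3.05, -0], [-3.03, 3.03]. Speed limits (rad/s): [2.39, 2.39, 3.01, 3.14, 3.14, 3.14].

### API

Orientations are given as a unit quaternion [x, y, z, w].
In Python, from plant import bot gives the robot as it stands. Calls block until the motion is done:
- bot.move_ptp(position, orientation): joint-space move of the TCP to a pose.
- bot.line_to(position, velocity=150, ori=None): straight line of the TCP; ori=None keeps the orientation; velocity is the mean speed in mm/s.
- bot.move_joints(angles): joint-space move.
- bot.move_gripper(opening, force=None): finger opening in mm; force is the grip in N (None keeps the last); returns when the fingers have stopped.
- bot.pause(seconds).
- bot.solve_ik(position, orientation): joint angles nearest the present ones, or None.
- bot.read_state(): the state.
- bot.camera(name): name is "side" or "top" or "wrist"; returns the picture (384x512x3 uint8, red, green, blue); there is no depth.
- bot.get_calibration(name): a dict with "fx", "fy", "cx", "cy" (pixels), "view" (4x4, takes a point from world to camera coordinates); the wrist camera has in their place "T_tool_cam" (4x4, takes a point from camera to tool coordinates, whose origin is the TCP and whose axes are the flange's). Camera axes: x right, y up, looking along -z (the intrinsics and any distortion apply to the point x, -y, -z); pixel columns grow to the right and rows downward; lengths in mm; the calibration is good to about 2 mm. A picture is of the moment at which its call begins: read the wrist's pose just before it. get_calibration takes no time and is no camera call.
A pose or a line that the arm cannot do raises bot.Unreachable and nothing moves.
- bot.close_job(): hands the job in; it is judged then, once.
The state is a dict: "t": time; "joint_pos": joint angles; "qvel": joint speeds; "tau": joint torques, N m; "tcp_pos": TCP position; "eef_rot": TCP orientation; "contact_force": force on the tool from outside, world axes, zero at the start; "moment": the same for the moment, N m; "width": finger opening in mm; "finger_force": force on a finger pad.
Only numpy, scipy, OpenCV 4.12 (cv2) and the standard library are available. Lean on these libraries where they do the work, as an engineer would, in place of code of your own. Each camera call takes 0.05 s, during which the arm holds its last target. There are 200 camera calls.

### The job

Open the drawer of the lock box: turn the dial on its top left (anticlockwise) to 30 without going past it, then slowly right (clockwise) until you feel it come up firmly against the lock's catch, which on this worn lock is anywhere between 8 and 42 to the right of zero; do not force it any further. Then pull the drawer open by its bar handle, at least 6 cm, and let go. Leave the things on and around the box where they are.

Things in the scene. Friction and masses are not known exactly. Their poses are not given: they have to be found in the camera images.
- lockbox: the lock box, fixed to the table: a grey steel case 160 (x) x 180 (y) x 85 mm (z), origin under its centre on the table, x axis pointing to its back, z up. The drawer's front is its -x face; the dial is on its top, in the middle
- zero_mark (a point): the 0 mark (thick, long) of the dial's scale, on the box's top, 39 mm behind (+x of) the dial's axis; axes as the box's. The scale has a mark every 10 degrees round the dial, up to 60 on the left (+y side) and 60 on the right; those at 0, 30 and 60 are long, the others short. One degree counts one: 30 is 30 degrees, the next long mark from 0
- dial_grip (a point): on the dial's axis, 113 mm above the table, at the height to grip: the dial has a black skirt 62 mm across, its top 93 mm above the table, and on it an upright grip bar 44 mm long, 12 mm wide, 28 mm tall (from 93 to 121 mm above the table). The point's axes are those of the box and do not turn with the dial
- dial (a joint): angle of the dial in rad: 0 when its white pointer line (along the grip bar, on the back side) points at the 0 mark and the bar lies along the box's x axis; grows when turned left (anticlockwise from above): 30 left is +0.524, 20 right is -0.349. It starts near 0, turns from -1.05 to +1.15 (rigid ends), takes about 0.05 to 0.1 Nm to turn and stays where it is left
- wheel_axis (a point): on the dial's axis, 30 mm under the box's top: place of a wheel hidden in the lock. The wheel stays at the farthest left the dial has been: this must be 30, within 5 degrees. If the dial went too far left, turn it right to its end at -1.05, which pushes the wheel back, and begin again. If the 30 was missed by more, the dial may not catch on the way right but runs on to its end
- lock (a point): the lock inside the box, on the dial's axis 20 mm under the box's top. After the 30, turning slowly right, a spring fence drops into the dial's notch and stops it, between -0.14 and -0.73 rad, different every time and not visible. From there the dial gives only as a stiff spring, about 5 Nm per rad: press it on to 0.15 to 0.25 Nm, to be sure; 0.4 Nm (0.08 rad) strains the lock and fails. Let go, it stays caught
- drawer (a joint): opening of the drawer in m: 0 shut, 0.09 fully out, along the box's -x axis; takes 2 to 3 N to pull and stays where it is left. Before the lock has caught it is blocked after 1 mm, and pulling it with more than 6 N then strains the lock
- handle (a point): middle of the drawer's handle, a round steel bar 10 mm thick and 90 mm long, parallel to the box's y axis, 62 mm above the table, 42 mm in front of the drawer's front (37 mm clear between bar and front), held by a post at each end; moves with the drawer; axes as the box's
- spool_brown: thread spool, brown thread on a wooden spool, 34 mm across and 45 mm tall, standing on the box's top at its far right corner; origin under its centre; a bystander
- tin_big: round cream tin, 78 mm across and 30 mm tall, on the table to the left of the box; origin under its centre; a bystander
- cap_small: ribbed bottle cap, 30 mm across and 12 mm tall, on the table to the right of the box; origin under its centre; a bystander
- block: suede cleaning block, 30 x 58 x 22 mm, on the table to the right of the box; origin under its centre; a bystander

How it is judged:
By the outcome, as a careful person would: the job done as asked, in the order asked, and still so for the second after the job is handed in, with the robot touching nothing.
It also fails if it takes over 70 s, if anything falls off the work surface, if the arm or the gripper's body presses on something with over 40 N, if the wrist force passes 120 N, or if a joint passes its speed limit or range.

## Working session

There is one attempt and no reset: what is moved stays moved. The work goes in short steps, each a Python script; the robot and the scene stay as the last script left them, time stands still between calls to the robot, and variables do not carry over. Pictures are saved under pics/ and viewed, at most 10 in all, crops included, and the job is handed in when it is done.

```bash
ls; mkdir -p pics; python3 - <<'E'
from plant import bot
import cv2,numpy as np
np.set_printoptions(precision=4,suppress=True)
for n in("top","side"):
    im=bot.camera(n); cv2.imwrite(f"pics/{n}0.png",cv2.resize(im[:,:,::-1],(800,600),interpolation=cv2.INTER_CUBIC))
    print(n,bot.get_calibration(n))
print(bot.get_calibration("wrist"))
print(bot.read_state())
E
```

```text
pics
top {'fx': 459.941347225505, 'fy': 459.941347225505, 'cx': 255.5392997765312, 'cy': 189.22091057390645, 'view': array([[   0.029 ,   -0.9994,   -0.019 ,   22.473 ],
       [   0.9903,    0.0261,    0.1363, -614.0351],
       [  -0.1358,   -0.0228,    0.9905, -878.8555],
       [   0.    ,    0.    ,    0.    ,    1.    ]])}
side {'fx': 401.61123555924786, 'fy': 401.61123555924786, 'cx': 252.5937983482412, 'cy': 190.29374712771553, 'view': array([[   0.9724,   -0.2334,   -0.005 , -587.2833],
       [   0.145 ,    0.5871,    0.7964, -184.5348],
       [  -0.183 ,   -0.7751,    0.6047, -778.6435],
       [   0.    ,    0.    ,    0.    ,    1.    ]])}
{'fx': 326.16729258864655, 'fy': 326.16729258864655, 'cx': 255.9582520917541, 'cy': 190.0501992165539, 'T_tool_cam': array([[  -0.0003,    0.9695,    0.2449,   65.0921],
       [   1.    ,   -0.0001,    0.0014,   -0.0703],
       [   0.0013,    0.2449,   -0.9695, -157.6707],
       [   0.    ,    0.    ,    0.    ,    1.    ]])}
{'t': 0.1, 'joint_pos': array([ 1.5721,  0.3593,  0.0112, -0.0003, -1.2241, -0.2881]), 'qvel': array([-0.0017, -0.0023,  0.0009,  0.0009, -0.0006, -0.0013]), 'tau': array([ -0.0022, -58.4159,  29.3751,   7.0155,   0.0101,  -0.0001]), 'tcp_pos': array([190.8637, 647.0068, 225.737 ]), 'eef_rot': array([ 0.9897, -0.143 , -0.    ,  0.0007]), 'contact_force': array([ 0.4833,  0.419 , -0.3874]), 'moment': array([ 0.0105, -0.0181,  0.0203]), 'finger_force': 0.0, 'width': 87.96182040881376}
```

View pics/top0.png

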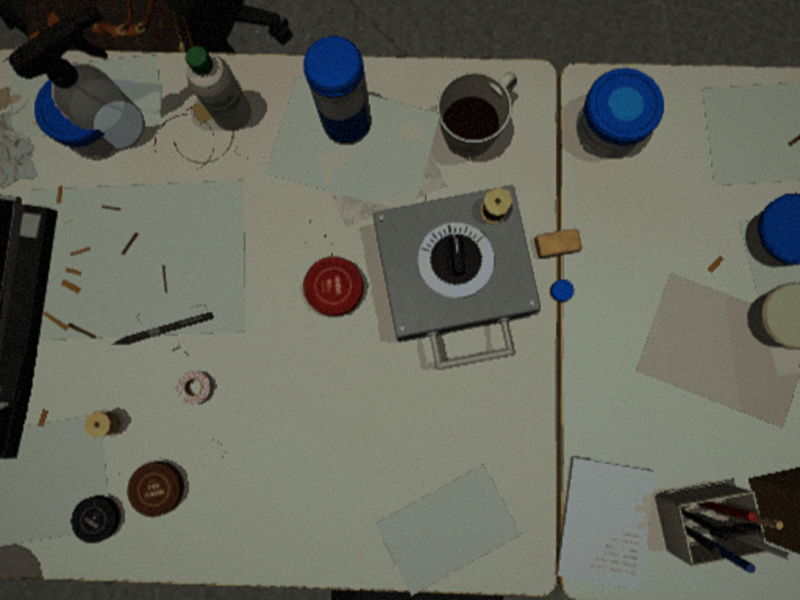

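View pics/side0.png

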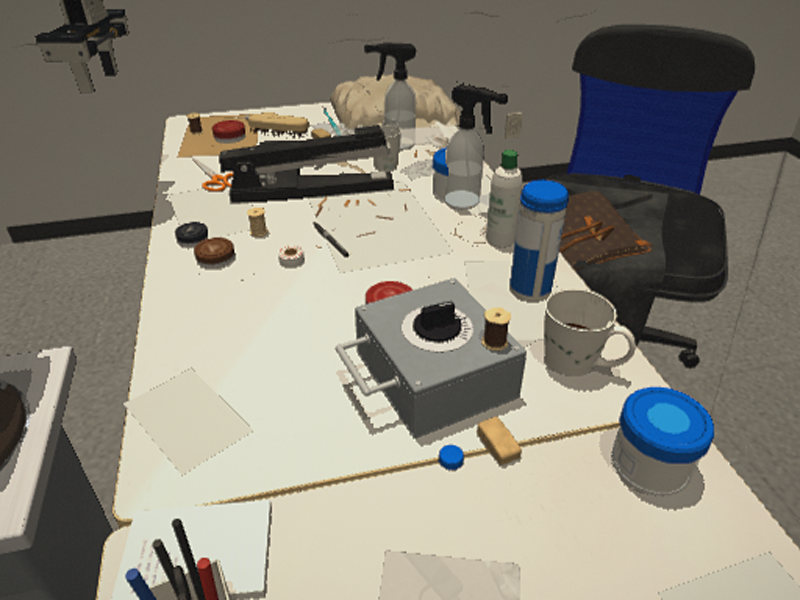

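The top view shows the box turned by about 10°. Its top corners are near (374,213), (515,186), (540,310) and (398,340), the dial is at (456,258), the spool at (497,203) and the handle bar runs from (437,367) to (513,354). The side view shows a clear workspace with the gripper far to the left.

```bash
cat > h.py <<'E'
from plant import bot
import cv2,numpy as np
from scipy.spatial.transform import Rotation as R
np.set_printoptions(precision=3,suppress=True)
def ray(px,c,T):  # px in 512x384; T camera->world
    d=T[:3,:3]@np.array([(px[0]-c['cx'])/c['fx'],-(px[1]-c['cy'])/c['fy'],-1]); return T[:3,3],d
def onplane(px,z,c,T):
    o,d=ray(px,c,T); return o+d*(z-o[2])/d[2]
def fixed(n):
    c=bot.get_calibration(n); return c,np.linalg.inv(c['view'])
def wristT(s):
    c=bot.get_calibration('wrist'); M=np.eye(4); M[:3,:3]=R.from_quat(s['eef_rot']).as_matrix(); M[:3,3]=s['tcp_pos']
    return c,M@c['T_tool_cam']
def down(yaw,tilt=0): # tool y along world angle yaw+90deg, tool x along yaw; tilt about the tool's x axis
    return (R.from_euler('z',yaw)*R.from_euler('x',np.pi+tilt)).as_quat()
def yaw(s): # direction of tool x
    v=R.from_quat(s['eef_rot']).apply([1,0,0]); return np.arctan2(v[1],v[0])
E
python3 - <<'E'
from h import *
c,T=fixed('top'); k=.64
P=[onplane(np.array(p)*k,85,c,T) for p in [(374,213),(515,186),(540,310),(398,340)]]
print(np.array(P),np.mean(P,0))
print(onplane(np.array((456,258))*k,87,c,T), onplane(np.array((497,203))*k,130,c,T))
f=(P[0]-P[3]+P[1]-P[2]);l=(P[0]-P[1]+P[3]-P[2]);print(np.arctan2(f[1],f[0]),np.arctan2(-l[0],l[1]))
for y in (.18,.18+np.pi,.18+np.pi/2,.18-np.pi/2):
  m=np.mean(P,0)
  print(y,bot.solve_ik([m[0],m[1],240],down(y)))
E
```

```text
[[ 710.094   72.894   85.   ]
 [ 748.759 -101.446   85.   ]
 [ 594.263 -132.798   85.   ]
 [ 553.077   38.467   85.   ]] [651.548 -30.721  85.   ]
[655.461 -29.725  87.   ] [714.16  -74.283 130.   ]
0.20809967866185852 0.22706045495197133
0.18 [ 0.251  0.314 -0.022  0.    -1.235  1.499]
3.3215926535897933 [ 0.251  0.314 -0.022 -0.    -1.235 -1.642]
1.7507963267948965 None
-1.3907963267948966 [ 0.251  0.314 -0.022  0.    -1.235 -0.071]
```

```bash
python3 - <<'E'
from h import *
s=bot.read_state(); p=s['tcp_pos']
a=.215; D=np.array([654,-30]); u=np.array([np.cos(a),np.sin(a)])
bot.line_to([p[0],p[1],330],250)
t=D-65*u
bot.move_ptp([t[0],t[1],330],down(a)); bot.line_to([t[0],t[1],180],200)
bot.pause(.3)
s=bot.read_state(); im=bot.camera('wrist')
np.savez('w1.npz',im=im,pos=s['tcp_pos'],rot=s['eef_rot'])
cv2.imwrite('pics/w1.png',cv2.resize(im[:,:,::-1],(800,600),interpolation=cv2.INTER_CUBIC))
print(s['t'],s['tcp_pos'],yaw(s),a,s['moment'],s['contact_force'])
E
```

```text
4.675 [590.85  -43.802 180.848] 0.21501027594992914 0.215 [-0.036  0.019  0.01 ] [-0.381  0.185  0.484]
```

View pics/w1.png

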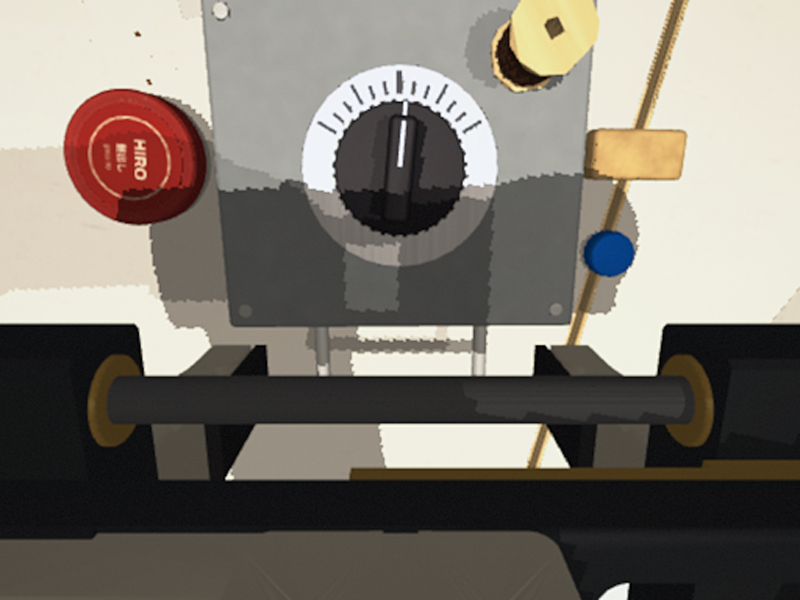

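The wrist view shows the dial clearly, centred near (400,165). The 0 mark runs from (399,70) to (399,93) and the white pointer from (405,103) to (402,165), a little right of 0. The 60 marks are near (319,124) and (481,124), the front top corners are at (231,325) and (572,325), and the tin, spool, block and cap are all undisturbed.

```bash
python3 - <<'E'
from h import *
z=np.load('w1.npz'); c,T=wristT(dict(tcp_pos=z['pos'],eef_rot=z['rot'])); k=.64
g=lambda p,h:onplane(np.array(p)*k,h,c,T)[:2]
A,B=g((231,325),85),g((572,325),85); l=A-B; print('front',A,B,np.linalg.norm(l),np.arctan2(-l[0],l[1]))
for q in((204,0),): 
  f=g(q,85)-A; print('left edge',np.arctan2(f[1],f[0]))
f=g((593,60),85)-B; print('right edge',np.arctan2(f[1],f[0]))
l=g((319,124),86)-g((481,124),86); print('60s',np.arctan2(-l[0],l[1]))
# white disc by contour
im=z['im'].astype(int); m=((im.min(2)>190)).astype(np.uint8); m[:, :190]=0;m[:,325:]=0;m[:30]=0;m[125:]=0
pts=cv2.findNonZero(m)
h=cv2.convexHull(pts)[:,0]; 
W=np.array([g(p/k,86) for p in h])
W=W[:]; 
s=np.linalg.lstsq(np.c_[2*W,np.ones(len(W))],(W**2).sum(1),rcond=None)[0]; r=np.sqrt(s[2]+(s[:2]**2).sum()); print('disc',s[:2],r,np.abs(np.linalg.norm(W-s[:2],axis=1)-r).max())
a=.215; print('from front', (A+B)/2+80*np.array([np.cos(a),np.sin(a)]))
o=g((399,70),86)-s[:2]; o2=g((399,93),86)-s[:2]; print('zero',np.arctan2(o[1],o[0]),np.linalg.norm(o),np.arctan2(o2[1],o2[0]),np.linalg.norm(o2))
p1,p2=g((405,118),121),g((402,165),121); print('ptr',np.arctan2(*(p1-p2)[::-1]),p1,p2)
E
```

```text
front [558.676  39.751] [ 596.55 -133.53] 177.37194448944933 0.21518283862283863
left edge 0.21373371553660778
right edge 0.22091474727374466
60s 0.2146319338405368
disc [656.161 -28.716] 45.39433075296966 9.145691108517745
from front [655.771 -29.821]
zero 0.21904309207865036 42.226759202721624 0.22049644881452707 32.319546348520035
ptr 0.14989029356438957 [674.319 -27.157] [656.077 -29.912]
```

```bash
python3 - <<'E'
from h import *
bx=.215; D=[656,-29.5]
bot.move_gripper(40,40)
bot.move_ptp([*D,180],down(bx-.065)); bot.line_to([*D,97],80); bot.pause(.4)
s=bot.read_state(); print(s['t'],s['tcp_pos'],yaw(s)-bx,s['contact_force'],s['moment'])
bot.move_gripper(0,40); bot.pause(.4)
s=bot.read_state(); print(s['t'],s['tcp_pos'],yaw(s)-bx,s['contact_force'],s['moment'],s['width'],s['finger_force'])
E
```

```text
7.6417 [656.039 -29.499  97.177] -0.06496581936603876 [ 0.204 -0.372 -0.4  ] [-0.042  0.065  0.056]
8.6167 [655.987 -29.361  97.   ] -0.06501732722493472 [-1.322  2.545  0.993] [0.77  0.17  0.023] 11.850029876657393 39.89184021949768
```

```bash
cat >> h.py <<'E'
bx=.215; D=[656,-29.5]
def turn(to,z=97):
    bot.move_ptp([*D,z],down(bx+to))
def show(s,*k):
    print(round(s['t'],2),'ang %.4f'%(yaw(s)-bx),s['contact_force'],s['moment'],s['width'])
E
python3 - <<'E'
from h import *
for a in np.append(np.arange(-.065,.50,.1)[1:],[.48,.51]):
    turn(a); show(bot.read_state())
bot.pause(.3); show(bot.read_state())
im=bot.camera('top'); cv2.imwrite('pics/t1.png',cv2.resize(im[120:220,220:360,::-1],(784,560),interpolation=cv2.INTER_CUBIC))
im=bot.camera('wrist'); cv2.imwrite('pics/w2.png',cv2.resize(im[:,:,::-1],(800,600),interpolation=cv2.INTER_CUBIC))
E
```

```text
8.87 ang 0.0326 [-0.548  3.506  0.429] [1.305 0.422 0.051] 11.60334727636815
9.12 ang 0.1312 [-1.663  4.839  0.525] [1.79  0.595 0.077] 11.527425947315965
9.37 ang 0.2310 [-2.071  5.893  1.772] [ 2.082  0.68  -0.005] 11.438409638696205
9.62 ang 0.3311 [-3.232  5.868  2.205] [2.231 0.757 0.001] 11.768726170628257
9.87 ang 0.4311 [-3.352  6.807  1.838] [2.465 0.975 0.08 ] 11.898722427977681
10.12 ang 0.4757 [-2.334  6.748  2.479] [2.571 1.032 0.005] 11.823756584970846
10.37 ang 0.5055 [-3.807  7.355  2.349] [ 2.607  1.05  -0.017] 11.7081751378933
10.67 ang 0.5053 [-3.139  7.468  1.832] [ 2.621  1.02  -0.04 ] 11.92686127084617
```

View pics/w2.png

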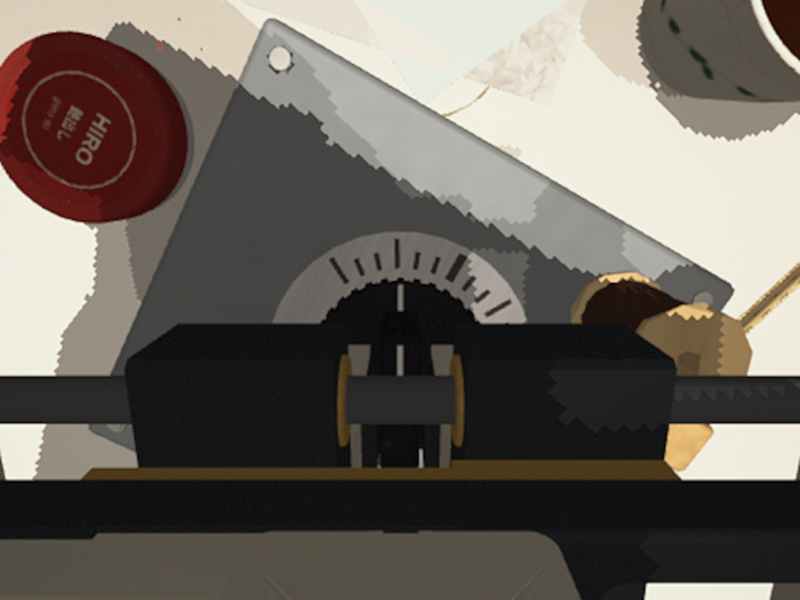

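The pointer, on the view's centreline at (400,285), lies about 1° short of the long 30 mark at (397,255), and the thick 0 mark is at (457,268). So the dial is at about 29 left, and I'll now turn it right in small steps while watching the moment.

```bash
cat >> h.py <<'E'
D=[655.85,-29.15]
def meas(n=6):
    L=[]
    for i in range(n):
        bot.pause(.02); s=bot.read_state(); L.append([s['moment'][2],s['tau'][5],yaw(s)-bx,*s['contact_force'],s['t']])
    return np.mean(L,0)
E
python3 - <<'E'
from h import *
base=[]
print(meas())
for a in np.arange(.46,-.09,-.05): turn(a); base.append(meas(3)); 
base=np.array(base)[3:]; print(base.mean(0),base.std(0)); b=base[:,0].mean(); bt=base[:,1].mean()
np.save('base.npy',[b,bt])
for a in np.arange(-.1,-.78,-.015):
    turn(a); m=meas(5); print('%.3f'%a,m)
    if abs(m[0]-b)>.11: m=meas(10); print('recheck',m)
    if abs(m[0]-b)>.10: break
print('stop at',a)
E
```

```text
[-0.025  0.031  0.505 -3.141  7.375  1.958 10.825]
[-0.063 -0.055  0.136 -0.757  4.262  0.094 13.1  ] [0.021 0.027 0.113 0.96  1.119 0.76  0.687]
-0.100 [-0.057 -0.044 -0.098  1.784  0.801 -1.759 14.467]
-0.115 [-0.005 -0.032 -0.115  2.186 -0.57  -2.488 14.8  ]
-0.130 [-0.018 -0.021 -0.13   2.944 -2.102 -2.822 15.133]
-0.145 [ 0.002 -0.028 -0.145  3.549 -3.431 -3.571 15.467]
-0.160 [ 0.005 -0.017 -0.16   3.8   -3.612 -3.669 15.8  ]
-0.175 [-0.009 -0.016 -0.175  3.598 -4.179 -3.1   16.133]
-0.190 [-0.016 -0.019 -0.19   3.486 -4.05  -3.743 16.467]
-0.205 [-0.007 -0.015 -0.205  3.962 -4.087 -3.356 16.8  ]
-0.220 [ 0.015 -0.008 -0.22   3.937 -3.992 -3.112 17.133]
-0.235 [ 0.001 -0.019 -0.235  3.983 -4.426 -3.578 17.467]
-0.250 [ 0.006 -0.017 -0.25   3.672 -4.381 -3.396 17.8  ]
-0.265 [ 0.007 -0.018 -0.265  3.632 -4.734 -3.634 18.133]
-0.280 [-0.006 -0.017 -0.28   3.923 -4.503 -3.359 18.467]
-0.295 [ 0.004 -0.021 -0.295  3.775 -5.101 -3.855 18.8  ]
-0.310 [ 0.002 -0.02  -0.31   3.847 -4.621 -3.606 19.133]
-0.325 [-0.016 -0.01  -0.325  3.552 -4.632 -3.357 19.467]
-0.340 [-0.003 -0.016 -0.3
[... 216 characters left out ...]
.006 -0.019 -0.4    3.866 -5.265 -3.304 21.133]
-0.415 [ 0.009 -0.021 -0.415  3.678 -5.576 -3.519 21.467]
-0.430 [-0.007 -0.014 -0.43   3.726 -5.471 -3.582 21.8  ]
-0.445 [-0.026 -0.002 -0.445  3.618 -5.868 -3.966 22.133]
-0.460 [-0.033  0.018 -0.46   3.784 -6.064 -3.679 22.467]
-0.475 [-0.034  0.041 -0.475  3.569 -5.742 -3.877 22.8  ]
-0.490 [-0.043  0.016 -0.49   4.294 -5.948 -3.349 23.133]
-0.505 [-0.028  0.021 -0.505  3.761 -5.595 -3.632 23.467]
-0.520 [-0.022  0.015 -0.52   3.974 -6.423 -3.603 23.8  ]
-0.535 [-0.025  0.015 -0.535  4.131 -5.828 -3.786 24.133]
-0.550 [ 0.023 -0.001 -0.55   3.604 -6.18  -4.073 24.467]
-0.565 [ 0.043 -0.054 -0.565  3.868 -5.879 -3.75  24.8  ]
stop at -0.565
```

```bash
python3 - <<'E'
from h import *
print(meas(10)[:3])
for a in np.arange(-.575,-.78,-.01):
    turn(a); m=meas(10); print('%.3f'%a,m[:3])
    if m[0]>.15 or m[1]<-.16: break
E
```

```text
[ 0.039 -0.039 -0.565]
-0.575 [ 0.101 -0.105 -0.575]
-0.585 [ 0.142 -0.144 -0.585]
-0.595 [ 0.199 -0.184 -0.595]
```

The catch is felt: torque rises at about 5 Nm/rad from roughly −0.555 rad and now stands at about 0.19 Nm. Next I release the dial and move to the handle.

```bash
cat >> h.py <<'E'
u=np.array([np.cos(bx),np.sin(bx),0]); H=np.array([656,-29.5,62])-122*u
q=down(bx-np.pi/2,.17); zt=R.from_quat(q).apply([0,0,1])
E
python3 - <<'E'
from h import *
c,T=fixed('top'); print([onplane(np.array(p)*.64,62,c,T) for p in((437,367),(513,354))],H,zt)
bot.move_gripper(40,20); bot.pause(.2); print(meas())
s=bot.read_state(); p=s['tcp_pos']; bot.line_to([p[0],p[1],190],120)
P=H+14*zt
bot.move_ptp([P[0],P[1],190],q); bot.move_gripper(26,20)
bot.line_to([P[0],P[1],82],150); bot.pause(.2)
s=bot.read_state(); print(s['t'],s['tcp_pos'],P,s['width'],s['contact_force'])
im=bot.camera('side'); cv2.imwrite('pics/s1.png',cv2.resize(im[150:290,190:350,::-1],(685,600),interpolation=cv2.INTER_CUBIC))
im=bot.camera('wrist'); cv2.imwrite('pics/w3.png',cv2.resize(im[:,:,::-1],(800,600),interpolation=cv2.INTER_CUBIC))
E
```

```text
[array([522.739, -10.172,  62.   ]), array([ 541.397, -103.677,   62.   ])] [536.809 -55.528  62.   ] [ 0.165  0.036 -0.986]
[ 0.001  0.    -0.595  0.181  0.095 -0.    27.217]
30.7083 [539.695 -54.892  82.981] [539.123 -55.023  48.202] 25.987731802936167 [ 1.024 -0.069  0.34 ]
```

View pics/s1.png

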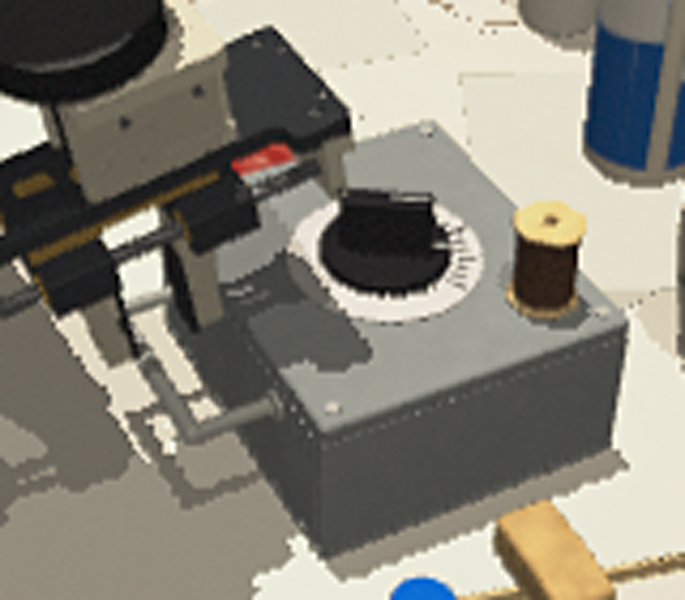

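View pics/w3.png

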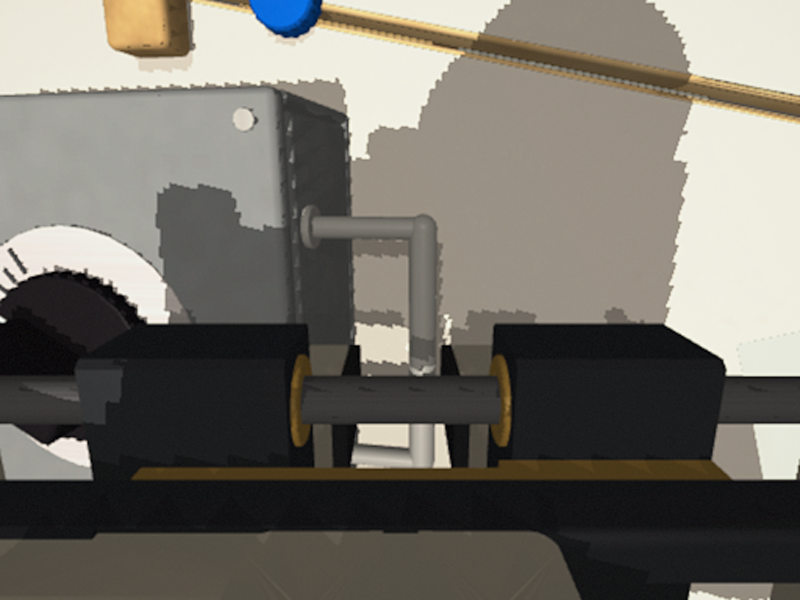

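The side crop shows the fingers straddling the handle bar in front of the drawer, with the gripper clear of the dial and the spool in place. In the wrist view the bar at x=423 lies between the finger tips at 358 and 442, so the descent is safe.

```bash
python3 - <<'E'
from h import *
P=H+14*zt-1*u
def st(n): s=bot.read_state(); print(n,round(s['t'],2),s['tcp_pos'],s['contact_force'],s['width'])
for z in (65,P[2]): bot.line_to([P[0],P[1],z],60); st('down')
bot.move_gripper(14,5); bot.pause(.2); st('closed')
for d in (3,6,10,20,30,45,60,75,82):
    bot.line_to(P-d*u,40); s=bot.read_state(); st(d)
    if abs(s['contact_force']@u)>5.5: print('STOP'); break
E
```

```text
down 31.24 [537.698 -55.376  64.274] [ 0.156 -0.411  0.503] 25.899915604957027
down 31.68 [537.83  -55.336  47.653] [ 0.485  0.131 -0.043] 26.199287471891473
closed 32.37 [538.165 -55.242  48.232] [ 0.176  0.42  -0.835] 13.92784546900721
3 32.62 [535.041 -55.915  48.247] [-0.516  0.251 -0.311] 13.791988045897284
6 32.87 [532.307 -56.508  48.362] [ 0.538 -0.284  0.878] 14.027884187286745
10 33.12 [528.045 -57.451  48.23 ] [0.693 0.988 1.056] 14.120048257422376
20 33.52 [517.601 -59.738  47.941] [0.434 0.932 0.178] 14.025633926382433
30 33.92 [508.076 -61.837  48.06 ] [ 0.325 -0.082 -0.409] 13.817626543519557
45 34.44 [493.418 -65.023  48.049] [0.137 0.251 0.002] 14.097389498731527
60 34.97 [478.74  -68.235  48.031] [0.011 0.371 0.45 ] 13.914426718953376
75 35.49 [464.084 -71.413  48.047] [-0.137  0.399  0.341] 14.048192108917386
82 35.82 [457.405 -72.878  48.074] [0.365 0.552 0.014] 14.020032601935808
```

```bash
python3 - <<'E'
from h import *
P=H+14*zt-1*u-82*u
bot.move_gripper(28,5)
Q=P+2*u
bot.line_to(Q,30)
bot.line_to([Q[0],Q[1],90],60); bot.line_to([Q[0],Q[1],230],200)
bot.move_ptp([430,150,300],down(bx-np.pi/2)); s=bot.read_state(); print(s['t'],s['contact_force'])
im=bot.camera('top'); cv2.imwrite('pics/t2.png',cv2.resize(im[90:280,180:400,::-1],(694,600),interpolation=cv2.INTER_CUBIC))
E
```

```text
39.2167 [-0.175 -0.64   0.121]
```

View pics/t2.png

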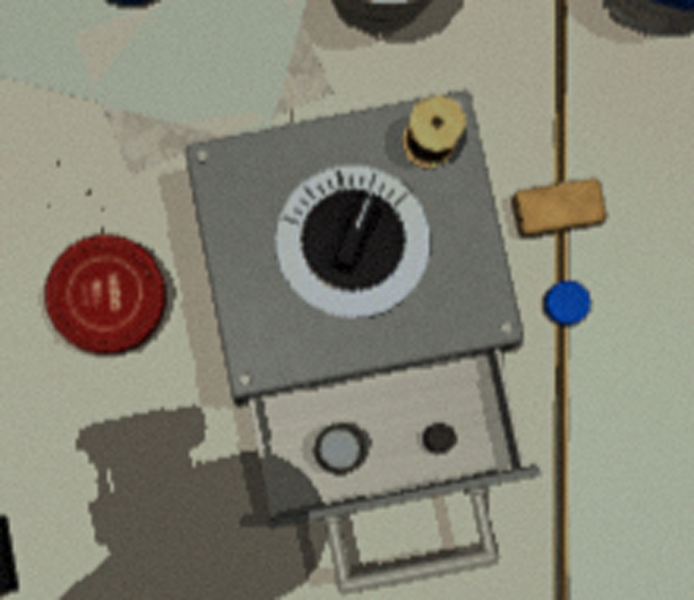

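The drawer stands open by about 77 mm: its front edge runs from (240,520) to (540,470), against the box edge at (240,400) to (520,345). The spool, tin, block and cap are where they were, and the robot is clear.

```bash
python3 -c "
from plant import bot
print(bot.close_job())"
```

```text
the job is handed in; nothing more can be done
None
```

The job is handed in, with no verdict shown: I turned the dial left to about 29, then right to the catch at about 32 right, pressed to about 0.19 Nm, and pulled the drawer about 77 mm open and let go, with the bystanders undisturbed in the last picture.

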